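Switch on a table hob with a child-safe pull-and-turn knob

TASK

Switch on the portable hob under the tea pot with its child-safe knob: pull the knob straight up to unlock it, keep it up while you turn it clockwise into the amber band, feel with light pressure for the one spot in that band where it drops in, push it fully home there and let go. Be gentle with the mechanism, never forcing the knob against its stops or down where it will not go in, and leave the tea pot and everything else where they are.

Things in the scene. Friction and masses are not known exactly. Their poses are not given: they have to be found in the camera images.
- hob: portable hob, fixed to the worktop: flat steel box with black glass top, 270 mm (its x) by 400 mm (its y), 62 mm high. Origin: centre of its underside; z up. The cooking zone lies towards +y, the knob at x 0, y -140 mm. Printed 36 mm from the knob's axis, clockwise from above: white dot (off) towards +x, thin grey arc at 12 to 44 degrees, broad amber band at 48 to 82 degrees.
- knob: white knob: skirt 50 mm across, 6 mm high; on it an upright grip bar 46 mm long (along its x), 14 mm wide, top 36 mm above the origin. Red line on the bar's +x end: pointer. Origin: on the turning axis, underside of the skirt, 64 mm over the worktop when home; z up. Starts home at off, within 3 degrees; turns clockwise from above, at most 90 degrees from the dot, with 0.05 N m.
- knob_grip (a point): point on the knob's axis in the grip bar, 28 mm above the knob's origin. The knob pulls straight up against a spring (5 N, rising to 8 N): more than 7 mm up it is unlocked, at 12 mm it meets a stop. Until pulled it turns 35 degrees at most. Knob pressed or pulled against its stops or track with over 25 N is a fault; these give about 15 N per mm.
- amber_mid (a point): middle of the amber band on the hob's top, 65 degrees clockwise of the dot, 36 mm from the knob's axis. The knob locks at one unmarked angle, 51 to 79 degrees, new each time: there a hidden round-ended pin drops 7 mm to home (fits within 2 degrees). Elsewhere from 42 degrees on it meets a flat track, knob 7 mm above home, and slides; resistance fades 3 to 4 degrees before the notch's middle.
- tea_boiler: pale metal tea pot with spout and handle, 253 mm high, body 160 mm across, standing loose on the hob's cooking zone; origin: centre of its underside. Not to be touched.
- coffee_mill: wooden hand coffee mill, 128 x 161 x 182 mm, bystander; origin: centre of its underside.
- tea_box: closed oak box, 124 x 180 x 75 mm, bystander; origin: centre of its underside.
- water_bottle: clear water bottle, 65 mm across, 215 mm high, bystander; origin: centre of its underside.
- banana: banana, 60 x 196 x 35 mm, bystander; origin: centre of its underside.
- pepper_shaker: glass shaker with grey cap and white contents, 44 mm across, 90 mm high, bystander; origin: centre of its underside.
- salt_shaker: glass shaker with grey cap and grey contents, 44 mm across, 90 mm high, bystander; origin: centre of its underside.
- spice_jar: spice jar with mustard-yellow cap, 42 mm across, 96 mm high, bystander; origin: centre of its underside.
- keys: bunch of keys with a turquoise tag, 110 x 121 x 8 mm, bystander; origin: centre of its underside.

How it is judged:
By the outcome, as a careful person would: the job done as asked, in the order asked, and still so for the second after the job is handed in, with the robot touching nothing.
It also fails if it takes over 58 s, if anything falls off the work surface, if the arm or the gripper's body presses on something with over 40 N, if the wrist force passes 120 N, or if a joint passes its speed limit or range.

ROBOT

A 7-joint arm with a two-finger parallel gripper is mounted at the origin on the work surface; the furniture and walls round the work are solid. World frame = base frame: x ahead of the robot, y to its left, z up, the work surface at z = 0. Lengths are in m, angles in rad, forces in N, time in s.
With the tool pointing down it reaches from about 0.425 to 0.95 m from the base axis. Payload 4.7 kg.
Tool frame: the origin (TCP) lies on the front face of the gripper's body, between the roots of the fingers; the fingertips stand 73 mm ahead of it and the grasp point (between the pads) lies 54 mm ahead of it; z points along the fingers, y is the line along which they close (so a half turn about z gives the same grasp; the last joint's range is limited). The gripper opens to 85 mm and grips with 20 to 120 N. Pads are 22 mm wide; open, the fingers measure 114 mm over their backs; the gripper's body (76 mm by 85 mm) begins 54 mm behind the grasp point. The pads swing forward as they close: fully open they stand 13 mm farther back than shut.
Start: joints at [-1.157, 0.469, -0.049, 1.532, 0.024, 1.141, -0.082], TCP at [0.289, 0.61, 0.304] pointing down, gripper open.
Joint ranges: [-2.59, 2.59], [-0.33, 1.99], [-1.39, 1.29], [0.1, 2.45], [-1.04, 4.18], [0.21, 1.99], [-2.66, 2.66]. Speed limits (rad/s): [2.57, 2.57, 3.14, 3.14, 3.14, 3.14, 3.14].

INTERFACE

Orientations are given as a rotation vector (axis times angle).
In Python, from cell import get_obs, vision, arm gives the robot as it stands.
- The arm moves only by the shell command python3 -m pendant 'ROWS' [FORCE]. ROWS is JSON, a list of rows, each an object with "xyz": the shift along the world's x, y, z in m, a list of three; "dr": the turn, a rotation vector about the world's x, y, z in rad, a list of three; "gripper": the closure in counts, from 0 (fully open) to 255 (shut). In form: [{"xyz": [tx, ty, tz], "dr": [wx, wy, wz], "gripper": gripper}, ...]. A call has exactly 5 rows; each row is the pose to reach, as a shift and turn from the pose commanded when the call began; what a row does not reach only later rows make up. A row lasts 1/8 s, in which the tool goes at most 62.5 mm and 10.7 degrees, less where a joint would pass 70% of its speed; a pose out of reach is approached as far as the arm can. A call with a gripper value outside its range is refused whole. The fingers move at their own pace and stop on an object; FORCE is the grip in N (left out, the last holds). Time passes only in rows, so rows that repeat a pose let the fingers close, or fill a call up. It gives the time, the measured TCP pose, the force, the opening and the grip force at its end, in the units of the state.
- get_obs(): the state, without advancing time (a new reading comes with each control period).
- vision.snapshot(name): name is "scene" or "side" or "wrist"; returns the picture (384x512x3 uint8, red, green, blue); there is no depth.
- vision.camera_model(name): a dict with "intrinsics" (3x3 intrinsics, pixels), "R" (3x3) and "t" (3): a world point X has camera coordinates R X + t; the wrist camera has in their place "mount" (4x4, takes a point from camera to tool coordinates, whose origin is the TCP and whose axes are the flange's). Camera axes: x right, y down, z forward; pixel columns grow to the right and rows downward; lengths in m; the calibration is good to about 2 mm. A picture is of the moment at which its call begins: read the wrist's pose just before it. camera_model takes no time and is no camera call.
- arm.close_job(): hands the job in; it is judged then, once.
Trained networks look in the newest picture that a camera, given by its name, has taken for a name from the list of things; names that differ only in an ending like _2 or _b are one class to them, and where a whole thing is asked for, a point or a joint stands for the part that bears it (a point fixed in the world has none). Each returns a list of dicts, best first, with "confidence" (0 to 1); they miss things now and then, are a little off and sometimes report something else, mostly with a low value. They report only what shows in the picture. A call takes as long as a camera call.
- vision.look_for(camera, query): "location" ([x, y, z] in m, in world coordinates, good to about 4 mm: the middle of the surface that is visible of it).
- vision.place_of(camera, query): "location" ([x, y, z] in m, in world coordinates, good to about 4 mm: a listed point, or the origin of a listed thing).
The state is a dict: "time_s": time; "q": joint angles; "joint_vel": joint speeds; "joint_torque": joint torques, N m; "tcp_pos": TCP position; "eef_rot": TCP orientation; "ft_force": force on the tool from outside, world axes, zero at the start; "torque": the same for the moment, N m; "gripper_width": finger opening in m; "finger_force": force on a finger pad.
Only numpy, scipy, OpenCV 4.12 (cv2) and the standard library are available. Lean on these libraries where they do the work, as an engineer would, in place of code of your own. Each camera call takes 0.05 s, during which the arm holds its last target. There are 200 camera calls.

## Working session

There is one attempt and no reset: what is moved stays moved. The work goes in short steps, Python scripts to look and compute and a shell command to move; the robot and the scene stay as the last step left them, time stands still between calls to the robot, and variables do not carry over. Pictures are saved under pics/ and viewed, at most 10 in all, crops included, and the job is handed in when it is done.

```bash
mkdir -p pics; python3 - <<'E'
from cell import get_obs, vision
import cv2,numpy as np
np.set_printoptions(precision=4,suppress=True)
o=get_obs();print(o['time_s'],o['tcp_pos'],o['eef_rot'],o['ft_force'],o['gripper_width'])
for c in ['scene','side']:
    im=vision.snapshot(c);cv2.imwrite(f'pics/{c}0.png',im[:,:,::-1])
    for n in ['hob','knob','knob_grip','amber_mid','tea_boiler']:
        print(c,n,[(np.round(r['location'],4),round(r['confidence'],2)) for r in vision.place_of(c,n)[:2]])
E
```

```text
0.0 [0.289  0.6095 0.3028] [-0.6897 -3.0646  0.003 ] [ 0.1029 -0.3909  0.3849] 0.08543456488148893
scene hob [(array([0.5603, 0.1384, 0.0023]), 0.91)]
scene knob [(array([ 0.5625,  0.1368, -0.0022]), 0.74), (array([0.5728, 0.0007, 0.0678]), 0.43)]
scene knob_grip [(array([ 0.5746, -0.0045,  0.0893]), 0.49)]
scene amber_mid [(array([ 0.5896, -0.0349,  0.0614]), 0.68)]
scene tea_boiler [(array([0.5476, 0.2115, 0.0611]), 0.74)]
side hob [(array([ 0.5615,  0.1402, -0.0042]), 0.55)]
side knob [(array([ 0.4105,  0.5765, -0.0011]), 0.49), (array([ 0.6262, -0.3933,  0.0019]), 0.26)]
side knob_grip [(array([ 0.4078,  0.5756, -0.0009]), 0.59), (array([0.5723, 0.0031, 0.0908]), 0.58)]
side amber_mid [(array([ 0.5925, -0.0337,  0.0623]), 0.65), (array([ 0.624 , -0.3947,  0.0003]), 0.52)]
side tea_boiler [(array([0.5473, 0.2133, 0.0619]), 0.63), (array([ 0.3619, -0.4173, -0.0028]), 0.24)]
```

View pics/scene0.png

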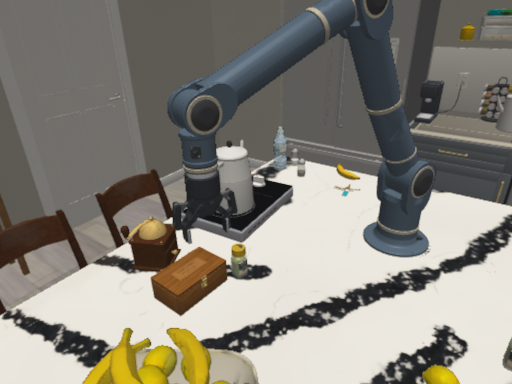

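View pics/side0.png

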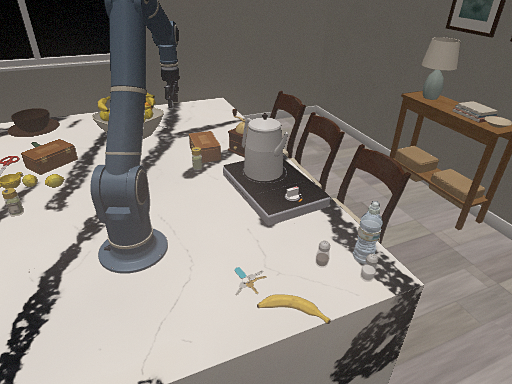

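Scene view: the arm at left (~200,200) hovers by the pot (~235,180). Side view: the pot at (265,150) and the knob at (293,193) on the near end of the hob. The networks agree on knob ≈(0.573, 0.002), yaw ≈ 4°. I go up over the pot and across.

```bash
python3 -m pendant '[{"xyz":[0,0,0.055],"dr":[0,0,0],"gripper":0},{"xyz":[0,0,0.11],"dr":[0,0,0],"gripper":0},{"xyz":[0.01,-0.02,0.16],"dr":[0,0,0.1],"gripper":0},{"xyz":[0.03,-0.07,0.17],"dr":[0,0,0.2],"gripper":0},{"xyz":[0.055,-0.12,0.17],"dr":[0,0,0.3],"gripper":0}]'
python3 -m pendant '[{"xyz":[0.025,-0.055,0],"dr":[0,0,0.1],"gripper":0},{"xyz":[0.05,-0.11,0],"dr":[0,0,0.2],"gripper":0},{"xyz":[0.075,-0.165,0],"dr":[0,0,0.25],"gripper":0},{"xyz":[0.1,-0.22,0],"dr":[0,0,0.27],"gripper":0},{"xyz":[0.125,-0.275,0],"dr":[0,0,0.27],"gripper":0}]'
```

```text
time_s: 1.23
tcp_pos: [0.3443, 0.4891, 0.4756]
eef_rot: [0.216, 3.133, 0.005]
ft_force: [1.1, 0.9, -0.6]
gripper_width: 0.0855
finger_force: 0.0
time_s: 1.85
tcp_pos: [0.4696, 0.2129, 0.4743]
eef_rot: [-0.2, 3.134, 0.001]
ft_force: [0.3, 0.5, -0.0]
gripper_width: 0.0854
finger_force: 0.0
```

```bash
python3 -m pendant '[{"xyz":[0.025,-0.05,0],"dr":[0,0,0],"gripper":0},{"xyz":[0.05,-0.105,0],"dr":[0,0,-0.03],"gripper":0},{"xyz":[0.075,-0.16,0],"dr":[0,0,-0.05],"gripper":0},{"xyz":[0.1,-0.205,-0.03],"dr":[0,0,-0.05],"gripper":0},{"xyz":[0.103,-0.211,-0.085],"dr":[0,0,-0.05],"gripper":0}]'
python3 -m pendant '[{"xyz":[0,0,-0.05],"dr":[0,0,0],"gripper":0},{"xyz":[0,0,-0.1],"dr":[0,0,0],"gripper":0},{"xyz":[0,0,-0.12],"dr":[0,0,0],"gripper":0},{"xyz":[0,0,-0.12],"dr":[0,0,0],"gripper":0},{"xyz":[0,0,-0.12],"dr":[0,0,0],"gripper":0}]'
python3 - <<'E'
from cell import get_obs, vision
import cv2,numpy as np
from scipy.spatial.transform import Rotation as R
np.set_printoptions(precision=4,suppress=True)
o=get_obs();im=vision.snapshot('wrist');cv2.imwrite('pics/w0.png',im[:,:,::-1])
for n in ['knob','knob_grip','amber_mid','hob']:
    print(n,[(np.round(r['location'],4),round(r['confidence'],2)) for r in vision.place_of('wrist',n)[:2]])
m=vision.camera_model('wrist');print(m)
print(o['tcp_pos'],o['eef_rot'],o['ft_force'],o['q'])
E
```

```text
time_s: 2.48
tcp_pos: [0.5742, -0.001, 0.3901]
eef_rot: [-0.109, 3.133, -0.003]
ft_force: [-0.8, 0.8, -0.8]
gripper_width: 0.0853
finger_force: 0.0
time_s: 3.1
tcp_pos: [0.5729, 0.0039, 0.2702]
eef_rot: [-0.121, 3.137, 0.0]
ft_force: [0.1, 0.3, 0.1]
gripper_width: 0.0853
finger_force: 0.0
knob [(array([ 0.5724, -0.0013,  0.0627]), 0.64)]
knob_grip [(array([0.575 , 0.0023, 0.0907]), 0.84)]
amber_mid [(array([ 0.5889, -0.0311,  0.0615]), 0.71)]
hob [(array([0.5616, 0.1392, 0.0001]), 0.91)]
{'intrinsics': array([[272.1024,   0.    , 258.494 ],
       [  0.    , 272.1024, 194.707 ],
       [  0.    ,   0.    ,   1.    ]]), 'mount': array([[ 0.0003, -0.9446, -0.3282,  0.0845],
       [ 1.    ,  0.0005, -0.0005, -0.0006],
       [ 0.0006, -0.3282,  0.9446, -0.0704],
       [ 0.    ,  0.    ,  0.    ,  1.    ]])}
[0.5729 0.0039 0.2702] [-0.1212  3.137   0.0003] [0.1247 0.2771 0.135 ] [-0.2952  0.3374  0.2725  1.8342 -0.1076  0.982   1.6703]
```

View pics/w0.png

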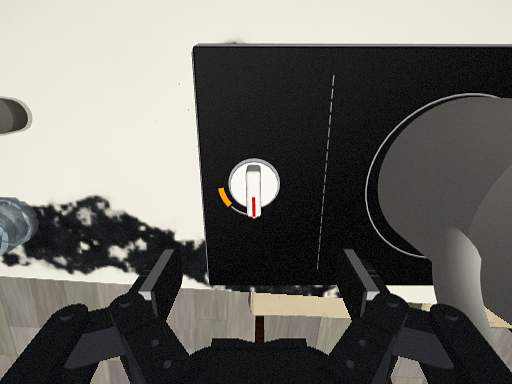

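The wrist view shows the knob's skirt centred at about (254,184) and the bar vertical, from (253,165) to the red end (254,217). The amber band lies at about (225,197). I compute axis and bar angle from these pixels.

```bash
python3 - <<'E'
from cell import get_obs, vision
import cv2,numpy as np
from scipy.spatial.transform import Rotation as R
np.set_printoptions(precision=4,suppress=True)
o=get_obs();m=vision.camera_model('wrist');K=np.array(m['intrinsics']);T=np.array(m['mount'])
Rt=R.from_rotvec(o['eef_rot']).as_matrix()
def ray(u,v,z):
    d=Rt@T[:3,:3]@np.linalg.inv(K)@[u,v,1];c=Rt@T[:3,3]+o['tcp_pos'];return c+d*(z-c[2])/d[2]
im=cv2.imread('pics/w0.png').astype(int);b,g,r=im[...,0],im[...,1],im[...,2]
red=(r>130)&(g<80)&(b<80);red[:150]=0;red[240:]=0
lab=(r>95)&(np.abs(r-b)<40);lab[:,:222]=0;lab[:,290:]=0;lab[:150]=0;lab[225:]=0
ys,xs=np.nonzero(red);rp=ray(xs.mean(),ys.mean(),.1);print('red',len(xs),xs.mean(),ys.mean(),rp)
ys,xs=np.nonzero(lab&(np.arange(384)[:,None]<205));print('skirt extents',xs.min(),xs.max(),ys.min(),ys.max())
for y in (175,180,185,190): 
    q=np.nonzero(lab[y])[0];p1,p2=ray(q[0]-.5,y,.07),ray(q[-1]+.5,y,.07);print(y,(p1+p2)/2,np.linalg.norm(p1-p2))
am=(r>200)&(g>100)&(g<190)&(b<80);ys,xs=np.nonzero(am);print('amber',ray(xs.mean(),ys.mean(),.062))
print('tool y angle',np.degrees(np.arctan2(Rt[1,1],Rt[0,1])), 'tool z',Rt[:,2])
cv2.imwrite('pics/w0c.png',cv2.resize(cv2.imread('pics/w0.png')[150:235,200:310],None,fx=6,fy=6,interpolation=cv2.INTER_NEAREST))
for z in (.1,): print('barends',ray(253,165,z),ray(254,217,z))
E
```

```text
red 51 251.58823529411765 205.5686274509804 [ 0.5833 -0.0024  0.1   ]
skirt extents 228 279 158 204
175 [ 0.5614 -0.0022  0.07  ] 0.05027387914543797
180 [ 0.5667 -0.0018  0.07  ] 0.05265572279116924
185 [ 0.5721 -0.002   0.07  ] 0.05402884861062377
190 [ 0.5776 -0.0016  0.07  ] 0.052282482223261595
amber [ 0.59  -0.033  0.062]
tool y angle 94.43008075643642 tool z [ 0.0019  0.0004 -1.    ]
barends [ 0.544  -0.0039  0.1   ] [0.5949 0.0007 0.1   ]
```

View pics/w0c.png

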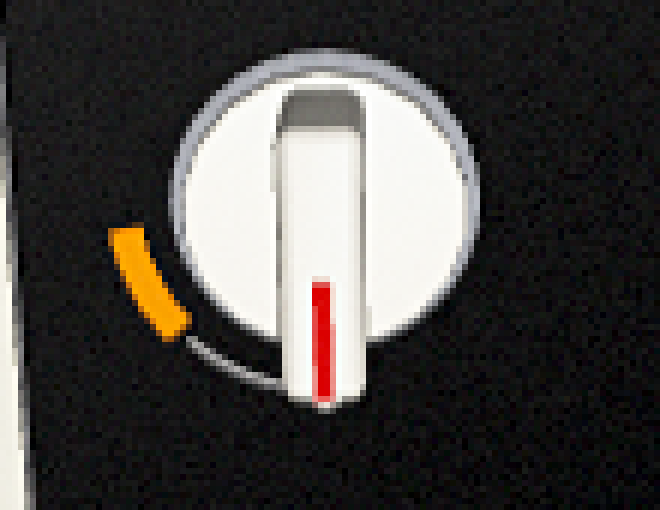

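```bash
python3 -m pendant '[{"xyz":[-0.001,-0.005,-0.03],"dr":[0,0,0],"gripper":0},{"xyz":[-0.001,-0.005,-0.06],"dr":[0,0,0],"gripper":0},{"xyz":[-0.001,-0.005,-0.09],"dr":[0,0,0],"gripper":0},{"xyz":[-0.001,-0.005,-0.11],"dr":[0,0,0],"gripper":0},{"xyz":[-0.001,-0.005,-0.122],"dr":[0,0,0],"gripper":60}]' 40
python3 -m pendant '[{"xyz":[0,0,0],"dr":[0,0,0],"gripper":120},{"xyz":[0,0,0],"dr":[0,0,0],"gripper":150},{"xyz":[0,0,0],"dr":[0,0,0],"gripper":170},{"xyz":[0,0,0],"dr":[0,0,0],"gripper":170},{"xyz":[0,0,0],"dr":[0,0,0],"gripper":170}]' 40
python3 - <<'E'
from cell import get_obs, vision
import cv2
print(get_obs())
cv2.imwrite('pics/w1.png',vision.snapshot('wrist')[:,:,::-1])
E
```

```text
time_s: 3.98
tcp_pos: [0.5711, -0.001, 0.1463]
eef_rot: [0.121, -3.139, -0.0]
ft_force: [-0.2, 0.7, 1.0]
gripper_width: 0.0695
finger_force: 0.0
time_s: 4.6
tcp_pos: [0.5713, -0.0011, 0.1472]
eef_rot: [-0.121, 3.139, 0.0]
ft_force: [-0.6, 0.2, -0.2]
gripper_width: 0.0285
finger_force: 0.0
{'time_s': 4.6, 'q': array([-0.25303518,  0.49142185,  0.23707329,  1.93737823, -0.16698974,
        0.73102966,  1.72968899]), 'joint_vel': array([ 1.44831418e-05,  2.37301563e-03, -1.51532514e-03,  1.86772572e-03,
       -9.32182576e-04,  3.89854454e-04,  1.69752417e-03]), 'joint_torque': array([ 1.06543113e-03, -4.47510087e+01,  3.25362727e+00, -1.72774279e+01,
        8.03482253e-03, -1.63091874e-03, -7.81703193e-05]), 'tcp_pos': array([ 0.57126563, -0.00105287,  0.14721865]), 'eef_rot': array([-1.21297890e-01,  3.13882382e+00,  2.33561242e-04]), 'ft_force': array([-0.56756238,  0.23340767, -0.21992978]), 'torque': array([-0.00715523,  0.04943984,  0.02113784]), 'finger_force': 0.0, 'gripper_width': 0.02850809277222896}
```

View pics/w1.png

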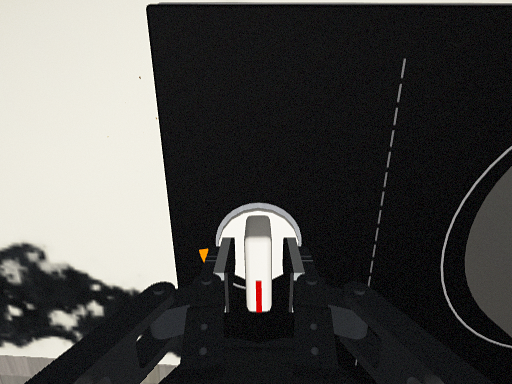

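The bar (258,265) sits centred between the pads (230/290) and is aligned. Close fully.

```bash
python3 -m pendant '[{"xyz":[0,0,0],"dr":[0,0,0],"gripper":200},{"xyz":[0,0,0],"dr":[0,0,0],"gripper":230},{"xyz":[0,0,0],"dr":[0,0,0],"gripper":255},{"xyz":[0,0,0],"dr":[0,0,0],"gripper":255},{"xyz":[0,0,0],"dr":[0,0,0],"gripper":255}]' 40
```

```text
time_s: 5.28
tcp_pos: [0.5712, -0.0012, 0.147]
eef_rot: [0.121, -3.139, 0.0]
ft_force: [-0.3, -2.0, 1.4]
gripper_width: 0.0134
finger_force: 42.9
```

```bash
python3 -m pendant '[{"xyz":[0,0,0.002],"dr":[0,0,0],"gripper":255},{"xyz":[0,0,0.004],"dr":[0,0,0],"gripper":255},{"xyz":[0,0,0.006],"dr":[0,0,0],"gripper":255},{"xyz":[0,0,0.008],"dr":[0,0,0],"gripper":255},{"xyz":[0,0,0.0095],"dr":[0,0,0],"gripper":255}]'
python3 -m pendant '[{"xyz":[0,0,0],"dr":[0,0,0],"gripper":255},{"xyz":[0,0,0],"dr":[0,0,0],"gripper":255},{"xyz":[0,0,0],"dr":[0,0,0],"gripper":255},{"xyz":[0,0,0],"dr":[0,0,0],"gripper":255},{"xyz":[0,0,0],"dr":[0,0,0],"gripper":255}]'
```

```text
time_s: 5.9
tcp_pos: [0.5712, -0.0012, 0.1564]
eef_rot: [-0.121, 3.139, -0.0]
ft_force: [3.0, -1.8, -6.6]
gripper_width: 0.0136
finger_force: 41.7
time_s: 6.52
tcp_pos: [0.5712, -0.0012, 0.1564]
eef_rot: [0.121, -3.139, 0.0]
ft_force: [2.8, -2.0, -6.2]
gripper_width: 0.0132
finger_force: 41.7
```

```bash
python3 -m pendant '[{"xyz":[0,0,0],"dr":[0,0,-0.08],"gripper":255},{"xyz":[0,0,0],"dr":[0,0,-0.16],"gripper":255},{"xyz":[0,0,0],"dr":[0,0,-0.24],"gripper":255},{"xyz":[0,0,0],"dr":[0,0,-0.32],"gripper":255},{"xyz":[0,0,0],"dr":[0,0,-0.4],"gripper":255}]'
```

```text
time_s: 7.15
tcp_pos: [0.5713, -0.0006, 0.1564]
eef_rot: [0.508, 3.1, 0.001]
ft_force: [2.9, -1.7, -6.3]
gripper_width: 0.0132
finger_force: 41.7
```

```bash
python3 -m pendant '[{"xyz":[0,0,0],"dr":[0,0,-0.09],"gripper":255},{"xyz":[0,0,0],"dr":[0,0,-0.18],"gripper":255},{"xyz":[0,0,0],"dr":[0,0,-0.27],"gripper":255},{"xyz":[0,0,0],"dr":[0,0,-0.36],"gripper":255},{"xyz":[0,0,0],"dr":[0,0,-0.42],"gripper":255}]'
python3 - <<'E'
from cell import get_obs, vision
import cv2,numpy as np
from scipy.spatial.transform import Rotation as R
o=get_obs();M=R.from_rotvec(o['eef_rot']).as_matrix()
print(np.degrees(np.arctan2(M[1,1],M[0,1])),o['tcp_pos'],o['ft_force'],o['torque'],o['q'][6])
cv2.imwrite('pics/w2.png',vision.snapshot('wrist')[:,:,::-1])
E
```

```text
time_s: 7.78
tcp_pos: [0.5715, -0.0002, 0.1564]
eef_rot: [1.142, 2.926, 0.002]
ft_force: [3.2, -2.1, -7.2]
gripper_width: 0.0133
finger_force: 41.7
47.36397074559229 [ 5.71542567e-01 -1.55567938e-04  1.56421579e-01] [ 3.23542101 -2.10139926 -7.19254384] [-0.26719937 -0.68023616  0.04024555] 1.0433401350619014
```

View pics/w2.png

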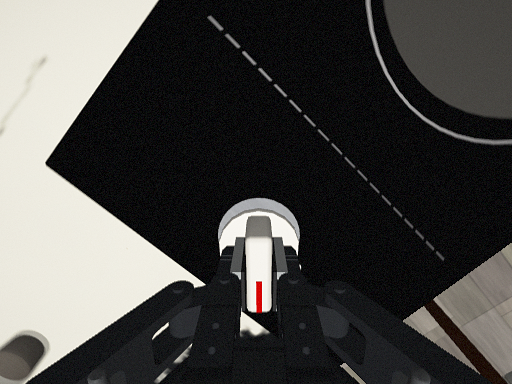

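The knob turned with the tool by 47°, the red line still centred at (259,297). Lower onto the track.

```bash
python3 -m pendant '[{"xyz":[0,0,-0.0006],"dr":[0,0,0],"gripper":255},{"xyz":[0,0,-0.0012],"dr":[0,0,0],"gripper":255},{"xyz":[0,0,-0.0018],"dr":[0,0,0],"gripper":255},{"xyz":[0,0,-0.0022],"dr":[0,0,0],"gripper":255},{"xyz":[0,0,-0.0024],"dr":[0,0,0],"gripper":255}]'
python3 -m pendant '[{"xyz":[0,0,-0.0001],"dr":[0,0,0],"gripper":255},{"xyz":[0,0,-0.0002],"dr":[0,0,0],"gripper":255},{"xyz":[0,0,-0.0002],"dr":[0,0,0],"gripper":255},{"xyz":[0,0,-0.0002],"dr":[0,0,0],"gripper":255},{"xyz":[0,0,-0.0002],"dr":[0,0,0],"gripper":255}]'
```

```text
time_s: 8.45
tcp_pos: [0.5715, -0.0002, 0.1543]
eef_rot: [1.139, 2.928, 0.002]
ft_force: [3.6, 3.2, -4.8]
gripper_width: 0.0131
finger_force: 42.0
time_s: 9.07
tcp_pos: [0.5715, -0.0002, 0.1542]
eef_rot: [1.139, 2.928, 0.002]
ft_force: [3.4, 3.9, -4.3]
gripper_width: 0.0132
finger_force: 42.1
```

```bash
python3 -m pendant '[{"xyz":[0,0,-0.0001],"dr":[0,0,0],"gripper":255},{"xyz":[0,0,-0.0002],"dr":[0,0,0],"gripper":255},{"xyz":[0,0,-0.0003],"dr":[0,0,0],"gripper":255},{"xyz":[0,0,-0.0003],"dr":[0,0,0],"gripper":255},{"xyz":[0,0,-0.0003],"dr":[0,0,0],"gripper":255}]'
python3 -m pendant '[{"xyz":[0,0,-0.0001],"dr":[0,0,0],"gripper":255},{"xyz":[0,0,-0.0002],"dr":[0,0,0],"gripper":255},{"xyz":[0,0,-0.0002],"dr":[0,0,0],"gripper":255},{"xyz":[0,0,-0.0002],"dr":[0,0,0],"gripper":255},{"xyz":[0,0,-0.0002],"dr":[0,0,0],"gripper":255}]'
```

```text
time_s: 9.7
tcp_pos: [0.5715, -0.0002, 0.154]
eef_rot: [1.139, 2.928, 0.002]
ft_force: [3.0, 3.2, -2.7]
gripper_width: 0.0129
finger_force: 42.2
time_s: 10.32
tcp_pos: [0.5715, -0.0002, 0.1539]
eef_rot: [1.139, 2.928, 0.002]
ft_force: [3.7, 4.2, -1.9]
gripper_width: 0.0131
finger_force: 42.3
```

```bash
python3 -m pendant '[{"xyz":[0,0,-0.0002],"dr":[0,0,0],"gripper":255},{"xyz":[0,0,-0.0004],"dr":[0,0,0],"gripper":255},{"xyz":[0,0,-0.0004],"dr":[0,0,0],"gripper":255},{"xyz":[0,0,-0.0004],"dr":[0,0,0],"gripper":255},{"xyz":[0,0,-0.0004],"dr":[0,0,0],"gripper":255}]'
python3 -m pendant '[{"xyz":[0,0,0],"dr":[0,0,-0.01],"gripper":255},{"xyz":[0,0,0],"dr":[0,0,-0.02],"gripper":255},{"xyz":[0,0,0],"dr":[0,0,-0.035],"gripper":255},{"xyz":[0,0,0],"dr":[0,0,-0.035],"gripper":255},{"xyz":[0,0,0],"dr":[0,0,-0.035],"gripper":255}]'
python3 -m pendant '[{"xyz":[0,0,0],"dr":[0,0,-0.01],"gripper":255},{"xyz":[0,0,0],"dr":[0,0,-0.02],"gripper":255},{"xyz":[0,0,0],"dr":[0,0,-0.035],"gripper":255},{"xyz":[0,0,0],"dr":[0,0,-0.035],"gripper":255},{"xyz":[0,0,0],"dr":[0,0,-0.035],"gripper":255}]'
```

```text
time_s: 10.95
tcp_pos: [0.5715, -0.0002, 0.1536]
eef_rot: [1.139, 2.928, 0.003]
ft_force: [2.3, 4.5, 0.5]
gripper_width: 0.0131
finger_force: 42.6
time_s: 11.58
tcp_pos: [0.5715, -0.0002, 0.1536]
eef_rot: [1.19, 2.907, 0.003]
ft_force: [2.3, 4.6, 1.4]
gripper_width: 0.0131
finger_force: 42.8
time_s: 12.2
tcp_pos: [0.5716, -0.0002, 0.1536]
eef_rot: [1.241, 2.886, 0.003]
ft_force: [2.2, 4.9, 1.2]
gripper_width: 0.0132
finger_force: 42.8
```

```bash
python3 -m pendant '[{"xyz":[0,0,0],"dr":[0,0,-0.01],"gripper":255},{"xyz":[0,0,0],"dr":[0,0,-0.02],"gripper":255},{"xyz":[0,0,0],"dr":[0,0,-0.035],"gripper":255},{"xyz":[0,0,0],"dr":[0,0,-0.035],"gripper":255},{"xyz":[0,0,0],"dr":[0,0,-0.035],"gripper":255}]'
python3 -m pendant '[{"xyz":[0,0,0],"dr":[0,0,-0.01],"gripper":255},{"xyz":[0,0,0],"dr":[0,0,-0.02],"gripper":255},{"xyz":[0,0,0],"dr":[0,0,-0.035],"gripper":255},{"xyz":[0,0,0],"dr":[0,0,-0.035],"gripper":255},{"xyz":[0,0,0],"dr":[0,0,-0.035],"gripper":255}]'
python3 -m pendant '[{"xyz":[0,0,0],"dr":[0,0,-0.01],"gripper":255},{"xyz":[0,0,0],"dr":[0,0,-0.02],"gripper":255},{"xyz":[0,0,0],"dr":[0,0,-0.035],"gripper":255},{"xyz":[0,0,0],"dr":[0,0,-0.035],"gripper":255},{"xyz":[0,0,0],"dr":[0,0,-0.035],"gripper":255}]'
```

```text
time_s: 12.82
tcp_pos: [0.5716, -0.0001, 0.1536]
eef_rot: [1.292, 2.864, 0.003]
ft_force: [2.4, 5.4, 0.9]
gripper_width: 0.013
finger_force: 42.7
time_s: 13.45
tcp_pos: [0.5716, -0.0001, 0.1535]
eef_rot: [1.342, 2.84, 0.003]
ft_force: [3.5, 5.4, -0.7]
gripper_width: 0.0132
finger_force: 42.6
time_s: 14.08
tcp_pos: [0.5717, -0.0001, 0.1532]
eef_rot: [1.391, 2.816, 0.003]
ft_force: [4.4, 5.1, -2.8]
gripper_width: 0.013
finger_force: 42.2
```

Resistance is fading; small steps on.

```bash
python3 -m pendant '[{"xyz":[0,0,0],"dr":[0,0,-0.008],"gripper":255},{"xyz":[0,0,0],"dr":[0,0,-0.0175],"gripper":255},{"xyz":[0,0,0],"dr":[0,0,-0.0175],"gripper":255},{"xyz":[0,0,0],"dr":[0,0,-0.0175],"gripper":255},{"xyz":[0,0,0],"dr":[0,0,-0.0175],"gripper":255}]'
```

```text
time_s: 14.7
tcp_pos: [0.5717, -0.0001, 0.153]
eef_rot: [1.415, 2.804, 0.003]
ft_force: [5.2, 4.9, -4.2]
gripper_width: 0.0132
finger_force: 42.0
```

```bash
python3 -m pendant '[{"xyz":[0,0,-0.0002],"dr":[0,0,0],"gripper":255},{"xyz":[0,0,-0.0004],"dr":[0,0,0],"gripper":255},{"xyz":[0,0,-0.0006],"dr":[0,0,0],"gripper":255},{"xyz":[0,0,-0.0006],"dr":[0,0,0],"gripper":255},{"xyz":[0,0,-0.0006],"dr":[0,0,0],"gripper":255}]'
python3 -m pendant '[{"xyz":[0,0,0],"dr":[0,0,-0.008],"gripper":255},{"xyz":[0,0,0],"dr":[0,0,-0.0175],"gripper":255},{"xyz":[0,0,0],"dr":[0,0,-0.0175],"gripper":255},{"xyz":[0,0,0],"dr":[0,0,-0.0175],"gripper":255},{"xyz":[0,0,0],"dr":[0,0,-0.0175],"gripper":255}]'
```

```text
time_s: 15.32
tcp_pos: [0.5717, -0.0001, 0.1523]
eef_rot: [1.416, 2.804, 0.003]
ft_force: [6.1, 4.2, -5.9]
gripper_width: 0.0136
finger_force: 41.9
time_s: 15.95
tcp_pos: [0.5717, -0.0, 0.1523]
eef_rot: [1.44, 2.792, 0.003]
ft_force: [5.6, 4.5, -6.4]
gripper_width: 0.0135
finger_force: 41.9
```

```bash
python3 -m pendant '[{"xyz":[0,0,-0.0003],"dr":[0,0,0.006],"gripper":255},{"xyz":[0,0,-0.0006],"dr":[0,0,0.009],"gripper":255},{"xyz":[0,0,-0.0009],"dr":[0,0,0.009],"gripper":255},{"xyz":[0,0,-0.0012],"dr":[0,0,0.009],"gripper":255},{"xyz":[0,0,-0.0012],"dr":[0,0,0.009],"gripper":255}]'
```

```text
time_s: 16.58
tcp_pos: [0.5717, -0.0001, 0.1511]
eef_rot: [1.428, 2.798, 0.003]
ft_force: [5.3, 4.8, -5.5]
gripper_width: 0.0129
finger_force: 41.9
```

Free in the notch (only spring load). Continue down to home at TCP ≈0.147.

```bash
python3 -m pendant '[{"xyz":[0,0,-0.0004],"dr":[0,0,0],"gripper":255},{"xyz":[0,0,-0.0008],"dr":[0,0,0],"gripper":255},{"xyz":[0,0,-0.0012],"dr":[0,0,0],"gripper":255},{"xyz":[0,0,-0.0016],"dr":[0,0,0],"gripper":255},{"xyz":[0,0,-0.0016],"dr":[0,0,0],"gripper":255}]'
python3 -m pendant '[{"xyz":[0,0,-0.0003],"dr":[0,0,0],"gripper":255},{"xyz":[0,0,-0.0006],"dr":[0,0,0],"gripper":255},{"xyz":[0,0,-0.0009],"dr":[0,0,0],"gripper":255},{"xyz":[0,0,-0.0012],"dr":[0,0,0],"gripper":255},{"xyz":[0,0,-0.0012],"dr":[0,0,0],"gripper":255}]'
```

```text
time_s: 17.2
tcp_pos: [0.5717, -0.0001, 0.1494]
eef_rot: [1.429, 2.797, 0.003]
ft_force: [6.1, 4.6, -6.1]
gripper_width: 0.0132
finger_force: 41.7
time_s: 17.82
tcp_pos: [0.5717, -0.0001, 0.1488]
eef_rot: [1.429, 2.798, 0.003]
ft_force: [4.5, 5.2, -2.0]
gripper_width: 0.013
finger_force: 42.4
```

```bash
python3 -c "
from cell import get_obs
o=get_obs();print(o['torque'],o['ft_force'])"
python3 -m pendant '[{"xyz":[0,0,0],"dr":[0,0,0.005],"gripper":255},{"xyz":[0,0,0],"dr":[0,0,0.012],"gripper":255},{"xyz":[0,0,0],"dr":[0,0,0.012],"gripper":255},{"xyz":[0,0,0],"dr":[0,0,0.012],"gripper":255},{"xyz":[0,0,0],"dr":[0,0,0.012],"gripper":255}]'
python3 -c "
from cell import get_obs
o=get_obs();print(o['torque'],o['ft_force'])"
```

```text
[ 1.01266818 -0.79298678 -0.27035211] [ 4.48693208  5.19950874 -1.95330433]
time_s: 18.45
tcp_pos: [0.5717, -0.0001, 0.1488]
eef_rot: [1.414, 2.805, 0.004]
ft_force: [3.8, 4.9, -2.2]
gripper_width: 0.0131
finger_force: 42.5
[ 0.99751862 -0.75826947 -0.58267981] [ 3.8008056   4.90558384 -2.17817193]
```

Torque about z says the pin bears on the counter-clockwise wall; turn a little clockwise.

```bash
python3 -m pendant '[{"xyz":[0,0,0],"dr":[0,0,-0.01],"gripper":255},{"xyz":[0,0,0],"dr":[0,0,-0.02],"gripper":255},{"xyz":[0,0,0],"dr":[0,0,-0.03],"gripper":255},{"xyz":[0,0,0],"dr":[0,0,-0.03],"gripper":255},{"xyz":[0,0,0],"dr":[0,0,-0.03],"gripper":255}]'
python3 -c "
from cell import get_obs
o=get_obs();print(o['torque'],o['ft_force'])"
```

```text
time_s: 19.08
tcp_pos: [0.5718, -0.0001, 0.1485]
eef_rot: [1.453, 2.785, 0.003]
ft_force: [4.6, 4.7, -4.3]
gripper_width: 0.0129
finger_force: 42.0
[ 0.9778762  -1.01197134 -0.02940996] [ 4.64445245  4.70456528 -4.31244658]
```

```bash
python3 -m pendant '[{"xyz":[0,0,-0.0002],"dr":[0,0,-0.008],"gripper":255},{"xyz":[0,0,-0.0004],"dr":[0,0,-0.012],"gripper":255},{"xyz":[0,0,-0.0006],"dr":[0,0,-0.012],"gripper":255},{"xyz":[0,0,-0.0006],"dr":[0,0,-0.012],"gripper":255},{"xyz":[0,0,-0.0006],"dr":[0,0,-0.012],"gripper":255}]'
python3 -c "
from cell import get_obs
o=get_obs();print(o['torque'],o['ft_force'])"
```

```text
time_s: 19.7
tcp_pos: [0.5718, -0.0001, 0.1479]
eef_rot: [1.469, 2.777, 0.003]
ft_force: [4.6, 5.2, -4.3]
gripper_width: 0.0134
finger_force: 42.1
[ 1.09580615 -1.02843407  0.03276971] [ 4.60516614  5.24944228 -4.29943075]
```

```bash
python3 -m pendant '[{"xyz":[0,0,-0.0002],"dr":[0,0,0],"gripper":255},{"xyz":[0,0,-0.0005],"dr":[0,0,0],"gripper":255},{"xyz":[0,0,-0.0008],"dr":[0,0,0],"gripper":255},{"xyz":[0,0,-0.001],"dr":[0,0,0],"gripper":255},{"xyz":[0,0,-0.001],"dr":[0,0,0],"gripper":255}]'
python3 -c "
from cell import get_obs
o=get_obs();print(o['torque'],o['ft_force'])"
```

```text
time_s: 20.32
tcp_pos: [0.5718, -0.0, 0.1472]
eef_rot: [1.469, 2.777, 0.003]
ft_force: [3.4, 4.5, -3.2]
gripper_width: 0.0133
finger_force: 42.4
[ 1.06001056 -0.81629736 -0.01416946] [ 3.40440733  4.49578499 -3.1637502 ]
```

```bash
python3 -m pendant '[{"xyz":[0,0,-0.0002],"dr":[0,0,0],"gripper":255},{"xyz":[0,0,-0.0004],"dr":[0,0,0],"gripper":255},{"xyz":[0,0,-0.0006],"dr":[0,0,0],"gripper":255},{"xyz":[0,0,-0.0006],"dr":[0,0,0],"gripper":255},{"xyz":[0,0,-0.0006],"dr":[0,0,0],"gripper":255}]'
python3 -m pendant '[{"xyz":[0,0,-0.0002],"dr":[0,0,0],"gripper":255},{"xyz":[0,0,-0.0004],"dr":[0,0,0],"gripper":255},{"xyz":[0,0,-0.0004],"dr":[0,0,0],"gripper":255},{"xyz":[0,0,-0.0004],"dr":[0,0,0],"gripper":255},{"xyz":[0,0,-0.0004],"dr":[0,0,0],"gripper":255}]'
python3 -c "
from cell import get_obs
o=get_obs();print(o['torque'],o['ft_force'])"
```

```text
time_s: 20.95
tcp_pos: [0.5718, -0.0, 0.147]
eef_rot: [1.469, 2.777, 0.003]
ft_force: [2.7, 4.5, 1.6]
gripper_width: 0.013
finger_force: 42.9
time_s: 21.58
tcp_pos: [0.5718, -0.0, 0.1469]
eef_rot: [1.469, 2.777, 0.004]
ft_force: [1.2, 4.6, 2.7]
gripper_width: 0.0133
finger_force: 43.2
[ 0.9910066  -0.45300676  0.02275463] [1.18842314 4.57496396 2.72008005]
```

Home height (0.147) reached and firm. A last modest press, relax, then release.

```bash
python3 -m pendant '[{"xyz":[0,0,-0.0002],"dr":[0,0,0],"gripper":255},{"xyz":[0,0,-0.0004],"dr":[0,0,0],"gripper":255},{"xyz":[0,0,-0.0005],"dr":[0,0,0],"gripper":255},{"xyz":[0,0,-0.0005],"dr":[0,0,0],"gripper":255},{"xyz":[0,0,-0.0005],"dr":[0,0,0],"gripper":255}]'
python3 -m pendant '[{"xyz":[0,0,0.0006],"dr":[0,0,0],"gripper":255},{"xyz":[0,0,0.0008],"dr":[0,0,0],"gripper":220},{"xyz":[0,0,0.0008],"dr":[0,0,0],"gripper":180},{"xyz":[0,0,0.0008],"dr":[0,0,0],"gripper":140},{"xyz":[0,0,0.0008],"dr":[0,0,0],"gripper":100}]'
python3 -m pendant '[{"xyz":[0,0,0.0008],"dr":[0,0,0],"gripper":80},{"xyz":[0,0,0.0008],"dr":[0,0,0],"gripper":60},{"xyz":[0,0,0.0008],"dr":[0,0,0],"gripper":60},{"xyz":[0,0,0.0008],"dr":[0,0,0],"gripper":60},{"xyz":[0,0,0.0008],"dr":[0,0,0],"gripper":60}]'
python3 -m pendant '[{"xyz":[0,0,0.02],"dr":[0,0,0],"gripper":60},{"xyz":[0,0,0.05],"dr":[0,0,0],"gripper":60},{"xyz":[0,0,0.085],"dr":[0,0,0],"gripper":60},{"xyz":[0,0,0.11],"dr":[0,0,0],"gripper":60},{"xyz":[0,0,0.11],"dr":[0,0,0],"gripper":60}]'
python3 - <<'E'
from cell import get_obs, vision
import cv2
cv2.imwrite('pics/w3.png',vision.snapshot('wrist')[:,:,::-1])
print(get_obs()['ft_force'])
E
```

```text
time_s: 22.2
tcp_pos: [0.5718, -0.0, 0.1467]
eef_rot: [-1.469, -2.777, -0.004]
ft_force: [0.8, 5.4, 5.7]
gripper_width: 0.0133
finger_force: 43.6
time_s: 22.82
tcp_pos: [0.5706, -0.0019, 0.1459]
eef_rot: [-1.471, -2.775, 0.002]
ft_force: [-0.6, -0.9, -0.1]
gripper_width: 0.052
finger_force: 0.0
time_s: 23.45
tcp_pos: [0.5712, -0.0011, 0.1468]
eef_rot: [-1.47, -2.776, -0.0]
ft_force: [-1.1, -0.3, 0.1]
gripper_width: 0.0658
finger_force: 0.0
time_s: 24.08
tcp_pos: [0.5722, -0.0012, 0.2587]
eef_rot: [1.468, 2.774, 0.004]
ft_force: [0.4, 0.7, 0.1]
gripper_width: 0.0656
finger_force: 0.0
[ 0.04185561 -0.35759457  0.05202515]
```

View pics/w3.png

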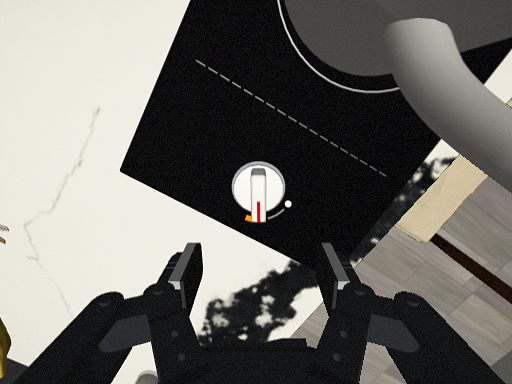

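The knob stands at (258,187), released. Its red pointer at (258,213) covers the start of the amber band, and the white dot is at (288,204). The gripper is clear.

```bash
python3 -c "
from cell import arm
print(arm.close_job())"
```

```text
the job is handed in; nothing more can be done
None
```

The knob was unlocked, turned clockwise into the amber band to about 60°, dropped in and pressed home, then let go, and the job is handed in at about 24 s; I did not see a verdict.

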